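# Put four loose sockets away on the kit board, tallest last

## Task

Put the four chrome sockets standing in the ceramic tray away on the plywood kit board, each upright and wholly on the round rubber pad that matches its rank in width: the widest socket on the largest pad, and so on down to the narrowest on the smallest. Load them from the shortest to the tallest, so that a tall one already standing never blocks a later reach. Set each one down rather than dropping it, tip none over, and leave the socket wrench and the upturned tumbler where they are.

Things in the scene. Friction and masses are not known exactly. Their poses are not given: they have to be found in the camera images.
- socket_widest_mid (a point): The widest and shortest of four loose chrome sockets: plain round steel cylinder 46 mm in diameter and 30 mm tall with a dark hexagonal opening on top, 60 to 250 g, standing upright on the floor of the square white ceramic tray. The point is its centre, 15 mm above its underside; z is its axis, up. The tray is 340 mm square; its floor lies 9 mm above the work surface (z = 0) and its rim 21 mm. Socket centres stand at least 75 mm apart, and at least 60 mm from the rim.
- socket_second_mid (a point): The second widest and second shortest of four loose chrome sockets: plain round steel cylinder 38 mm in diameter and 40 mm tall with a dark hexagonal opening on top, 60 to 250 g, standing upright on the floor of the square white ceramic tray. The point is its centre, 20 mm above its underside; z is its axis, up.
- socket_third_mid (a point): The third widest and second tallest of four loose chrome sockets: plain round steel cylinder 31 mm in diameter and 50 mm tall with a dark hexagonal opening on top, 60 to 250 g, standing upright on the floor of the square white ceramic tray. The point is its centre, 25 mm above its underside; z is its axis, up.
- socket_narrowest_mid (a point): The narrowest and tallest of four loose chrome sockets: plain round steel cylinder 24 mm in diameter and 62 mm tall with a dark hexagonal opening on top, 60 to 250 g, standing upright on the floor of the square white ceramic tray. The point is its centre, 31 mm above its underside; z is its axis, up.
- pad_widest_top (a point): The largest of four flat round black rubber pads, 76 mm in diameter, fixed on the square plywood kit board; for the 46 mm socket. The point is the centre of its flat top face, which lies 17 mm above the work surface (z = 0), z up. The board is 205 mm square, its top 13 mm above the work surface; the pads lie at the corners of a square, centres 95 mm apart.
- pad_second_top (a point): The second largest of four flat round black rubber pads, 64 mm in diameter, fixed on the square plywood kit board; for the 38 mm socket. The point is the centre of its flat top face, which lies 17 mm above the work surface (z = 0), z up.
- pad_third_top (a point): The third largest of four flat round black rubber pads, 53 mm in diameter, fixed on the square plywood kit board; for the 31 mm socket. The point is the centre of its flat top face, which lies 17 mm above the work surface (z = 0), z up.
- pad_narrowest_top (a point): The smallest of four flat round black rubber pads, 44 mm in diameter, fixed on the square plywood kit board; for the 24 mm socket. The point is the centre of its flat top face, which lies 17 mm above the work surface (z = 0), z up.
- wrench_mid (a point): Bystander: silver socket wrench (ratchet) 182 mm long lying flat in the tray, round head 34 mm wide and 32 mm high at its +x end, handle 20 mm thick. The point is mid-length, 10 mm above the tray floor; x runs along it towards the head.
- tumbler_mid (a point): Bystander: clear tumbler standing upside down in a corner of the tray, 68 mm across at the bottom, 85 mm tall. The point is its centre, half-way up; z up. A yellow plastic clamp, fixed to the tray rim near it, rises 68 mm above the work surface.
Not all that is in view belongs to the job. What is shaped like the part that bears socket_third_mid but pink or red is not meant.

How it is judged:
By the outcome, as a careful person would: the job done as asked, in the order asked, and still so for the second after the job is handed in, with the robot touching nothing.
It also fails if it takes over 112 s, if anything falls off the work surface, if the arm or the gripper's body presses on something with over 40 N, if the wrist force passes 120 N, or if a joint passes its speed limit or range.

## Robot

A 6-joint arm with a two-finger parallel gripper is mounted at the origin on the work surface. World frame = base frame: x ahead of the robot, y to its left, z up, the work surface at z = 0. Lengths are in m, angles in degrees, forces in N, time in s.
With the tool pointing down it reaches from about 0.325 to 0.75 m from the base axis. Payload 7.6 kg.
Tool frame: the origin (TCP) lies between the finger pads; the fingertips stand 19 mm ahead of it and the grasp point (between the pads) is the TCP; z points along the fingers, x is the direction in which the jaws open and shut, and the axes are right-handed (so a half turn about z gives the same grasp; the last joint's range is limited). The gripper opens to 85 mm and grips with 20 to 120 N. Pads are 22 mm wide; open, the fingers measure 114 mm over their backs; the gripper's body (76 mm by 85 mm) begins 54 mm behind the grasp point. The pads swing forward as they close: fully open they stand 13 mm farther back than shut.
Start: joints at [-74.559, 2.991, 80.254, -0, 96.75, -4.028], TCP at [0.175, -0.495, 0.25] pointing down, gripper open.
Joint ranges: [-166.34, 166.34], [-52.06, 124.39], [6.96, 135.62], [-60.46, 240.46], [14.63, 156.25], [-167.68, 167.68]. Speed limits (degrees/s): [147.25, 147.25, 172.46, 180, 180, 180].

## Interface

Orientations are given as [roll, pitch, yaw] about the fixed x, y, z axes, in that order (R = Rz(yaw) Ry(pitch) Rx(roll)).
In Python, from plant import r gives the robot as it stands.
- The arm moves only by the tool step_arm, never from a script. Its argument "rows" is a list of rows, each a list of 3 entries, a list of its own where there are three numbers: the closure, from -1 (fully open) to 1 (shut), then the shift along the tool's x, y, z in cm, then the turn, a rotation vector about the tool's x, y, z in degrees. In form: [[hand, [x, y, z], [ax, ay, az]], ...]. A call has 1 to 20 rows; each row is the pose to reach, as a shift and turn from the pose measured when the call began, along the tool's axes at that moment; what a row does not reach only later rows make up. A row lasts 1/10 s, in which the tool goes at most 50 mm and 8.59 degrees, less where a joint would pass 70% of its speed; a pose out of reach is approached as far as the arm can. A call with a gripper value outside its range is refused whole. The fingers move at their own pace and stop on an object; "grip_force" is the grip in N (left out, the last holds). Time passes only in rows, so rows that repeat a pose let the fingers close. It gives the time, the measured TCP pose, the force and the opening at its end, in the units of the state.
- r.get_obs(): the state, without advancing time (a new reading comes with each control period).
- r.snapshot(name): name is "scene" or "top" or "wrist"; returns (picture, depth): 420x560x3 uint8, red, green, blue; 420x560 float32, m along the optical axis (not along the pixel's ray), 0 where there is no reading.
- r.camera_model(name): a dict with "camera_matrix" (3x3 intrinsics, pixels), "k1" (the pictures are not rectified: a ray, as slopes to the right and down, at radius r is drawn at 1 + k1 r^2 times it, then the intrinsics apply), "R" (3x3) and "t" (3): a world point X has camera coordinates R X + t. Camera axes: x right, y down, z forward; pixel columns grow to the right and rows downward; lengths in m; the calibration is good to about 2 mm. A picture is of the moment at which its call begins: read the wrist's pose just before it. camera_model takes no time and is no camera call; for the wrist camera it gives the pose at the moment of the call.
- r.finish_job(): hands the job in, once; it reports no verdict.
The state is a dict: "t": time; "joint_pos": joint angles; "qvel": joint speeds; "effort": joint torques, N m; "ee_pos": TCP position; "eef_rot": TCP orientation; "force": force on the tool from outside, world axes, zero at the start; "moment": the same for the moment, N m; "grip_width": finger opening in m.
Only numpy, scipy, OpenCV 4.12 (cv2) and the standard library are available. Lean on these libraries where they do the work, as an engineer would, in place of code of your own. Each camera call takes 0.05 s, during which the arm holds its last target.

## Working session

There is one attempt and no reset: what is moved stays moved. The work goes in short steps, Python scripts to look and compute and a tool call to move; the robot and the scene stay as the last step left them, time stands still between calls to the robot, and variables do not carry over. Pictures are saved under pics/ and viewed, and the job is handed in when it is done.

Besides the shell and the picture viewer there is one more tool, called after "Emit:" by a JSON object that holds its "api" and its "payload". step_arm: Moves the arm, as the interface text tells. Its arguments: {"type":"object","properties":{"rows":{"type":"array","items":{"type":"array"}},"grip_force":{"type":"number"}},"required":["rows"]}

```bash
mkdir -p pics; ls; python3 - <<'E'
from plant import r
import cv2,numpy as np
o=r.get_obs();print(o)
for n in ("scene","top"):
    im,d=r.snapshot(n);cv2.imwrite(f"pics/{n}0.png",im[:,:,::-1]);np.save(f"{n}0.npy",d);np.save(f"{n}0_im.npy",im)
    print(n,r.camera_model(n))
E
```

```text
pics
{'t': 0.0, 'joint_pos': array([-7.45584170e+01,  3.02443764e+00,  8.03124753e+01,  5.76690892e-04,
        9.67503381e+01, -4.02771841e+00]), 'qvel': array([ 0.01411836, -0.01186201, -0.00893149, -0.00532011, -0.05826001,
        0.09952492]), 'effort': array([ 1.66108017e-03, -3.81661427e+01, -3.60186660e+01,  6.06537856e-05,
        6.23937827e-03, -3.97083699e-08]), 'ee_pos': array([ 0.1749361 , -0.49470752,  0.24950261]), 'eef_rot': array([-1.79993300e+02,  8.69953150e-02, -7.05306262e+01]), 'force': array([ 0.18305781,  0.33002301, -0.80539948]), 'moment': array([-0.05559038, -0.01648629,  0.06199127]), 'grip_width': 0.08512103734839915}
scene {'camera_matrix': array([[436.27164175,   0.        , 275.00365208],
       [  0.        , 436.27164175, 209.32119885],
       [  0.        ,   0.        ,   1.        ]]), 'k1': -0.026707556927966808, 'R': array([[-0.8633666 ,  0.50457056, -0.00258158],
       [ 0.28800886,  0.48859573, -0.82360495],
       [-0.41430546, -0.71181652, -0.56715803]]), 't': array([ 0.44395589, -0.1712708 ,  1.48133889])}
top {'camera_matrix': array([[447.36235822,   0.        , 275.37699068],
       [  0.        , 447.36235822, 212.15779928],
       [  0.        ,   0.        ,   1.        ]]), 'k1': -0.13229696253563633, 'R': array([[-0.01034126, -0.99983608, -0.01486175],
       [-0.99551362,  0.0116922 , -0.09389314],
       [ 0.09405152,  0.0138241 , -0.99547135]]), 't': array([0.12667686, 0.5615375 , 1.16918303])}
```

View pics/scene0.png

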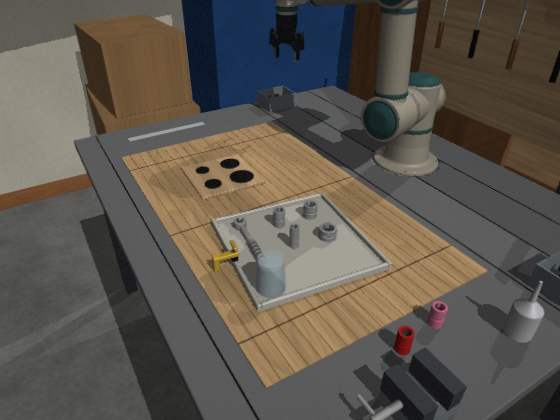

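View pics/top0.png

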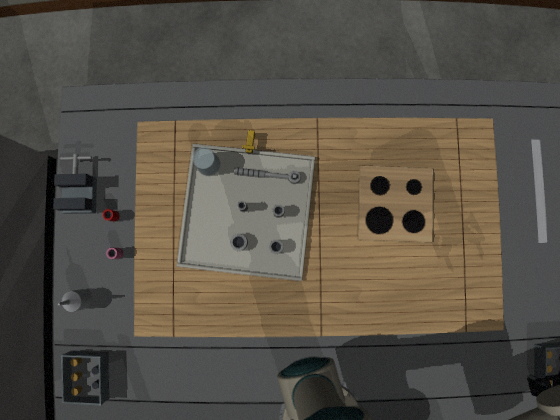

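```bash
python3 - <<'E'
import cv2,numpy as np
im=np.load("top0_im.npy")[:,:,::-1]
c=cv2.resize(im[140:285,170:320],None,fx=5.3,fy=4.1,interpolation=cv2.INTER_CUBIC)
c=cv2.resize(im[145:270,215:315],None,fx=4.8,fy=4.8,interpolation=cv2.INTER_CUBIC);c=cv2.convertScaleAbs(c,alpha=1.6);cv2.imwrite("pics/c1.png",c)
c=cv2.resize(im[160:250,350:445],None,fx=6,fy=6,interpolation=cv2.INTER_CUBIC);c=cv2.convertScaleAbs(c,alpha=1.6);cv2.imwrite("pics/c2.png",c)
E
```

```text
(no output)
```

View pics/c1.png

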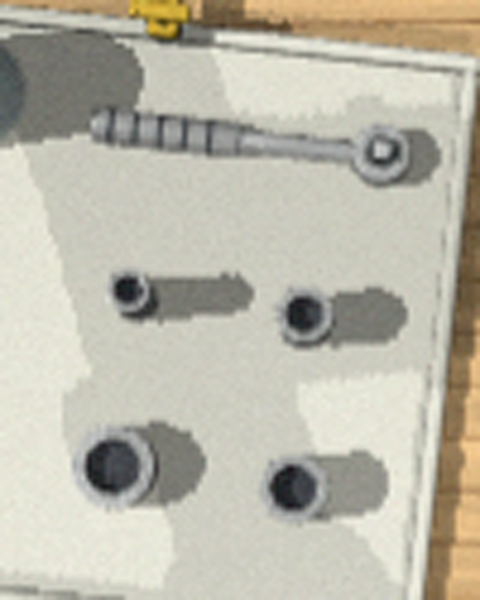

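View pics/c2.png

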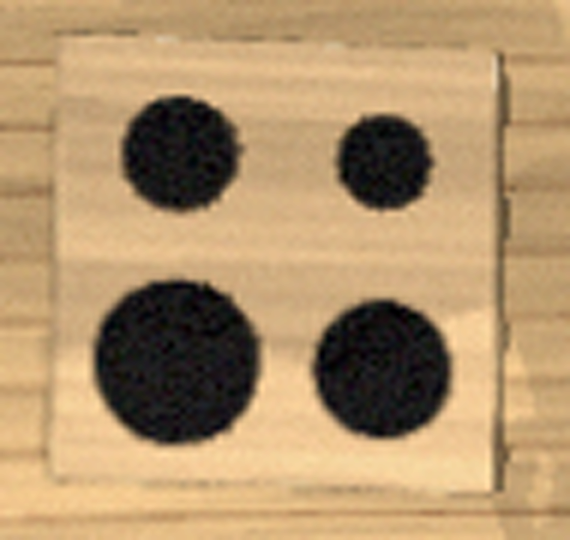

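```bash
cat > h.py <<'E'
import numpy as np,cv2
def ray(cm,px,z):
    K=cm["camera_matrix"];k=cm["k1"]
    u=cv2.undistortPoints(np.array([[px]],float),K,np.array([k,0,0,0.]),None,None)[0,0]
    d=cm["R"].T@np.array([u[0],u[1],1]);c=-cm["R"].T@cm["t"]
    return c+d*(z-c[2])/d[2]
def crop(px,s,o): return ((px[0]+.5)/s-.5+o[0],(px[1]+.5)/s-.5+o[1])
E
python3 - <<'E'
from plant import r
from h import *
cm=r.camera_model("top");o=(215,145)
for n,p,h in (("w",(115,465),.039),("s",(295,487),.049),("t",(304,314),.059),("n",(129,291),.071)):
    print(n,ray(cm,crop(p,4.8,o),h).round(4))
im=np.load("top0_im.npy")[160:250,350:445].max(2)
m=(im<50).astype(np.uint8)
for s in zip(*cv2.connectedComponentsWithStats(m)[2:]):
    a=s[0][4]
    if 100<a<2000:
        c=s[1]+[350,160]; print(a,c,ray(cm,c,.017).round(4))
for p in ((177,362),(383,369),(181,153),(384,162)):print(ray(cm,crop(p,6,(350,160)),.017).round(4))
for p in ((158,20),(382,155),(100,125)):print('obst',ray(cm,crop(p,4.8,o),.03).round(4))
E
```

```text
w [0.4852 0.2183 0.039 ]
s [0.472  0.1193 0.049 ]
t [0.5654 0.1133 0.059 ]
n [0.5778 0.2073 0.071 ]
273 [379.52380952 185.07692308] [ 0.6347 -0.164   0.017 ]
180 [413.58888889 186.58333333] [ 0.6297 -0.2584  0.017 ]
571 [378.96847636 219.74605954] [ 0.54   -0.1593  0.017 ]
393 [413.24936387 221.10687023] [ 0.5351 -0.2535  0.017 ]
[ 0.5395 -0.1596  0.017 ]
[ 0.5351 -0.254   0.017 ]
[ 0.6346 -0.1646  0.017 ]
[ 0.6297 -0.2584  0.017 ]
obst [0.7365 0.1943 0.03  ]
obst [0.6573 0.0688 0.03  ]
obst [0.6766 0.2272 0.03  ]
```

```bash
cat >> h.py <<'E'
from scipy.spatial.transform import Rotation as Rn
def go(*tg,yaw=None):
    from plant import r
    o=r.get_obs();R=Rn.from_euler('xyz',o["eef_rot"],degrees=True)
    print('t',round(o['t'],2),'pos',o['ee_pos'].round(4),'rot',o['eef_rot'].round(2),'F',o['force'].round(1),'w',round(o['grip_width'],4))
    for t in tg: print(t,'cm',(R.inv().apply(np.array(t)-o['ee_pos'])*100).round(2))
    y=o['eef_rot'][2] if yaw is None else yaw
    print('turn',(R.inv()*Rn.from_euler('xyz',[180,0,y],degrees=True)).as_rotvec(degrees=True).round(2))
E
python3 - <<'E'
from h import *
go((.44,-.25,.25),(.485,.218,.22),(.51,.17,.28))
E
```

```text
t 0.1 pos [ 0.175  -0.4948  0.2496] rot [-1.7999e+02  8.0000e-02 -7.0530e+01] F [ 0.  -0.5 -1. ] w 0.0852
(0.44, -0.25, 0.25) cm [-1.424e+01 -3.315e+01 -2.000e-02]
(0.485, 0.218, 0.22) cm [-56.86 -52.99   3.04]
(0.51, 0.17, 0.28) cm [-51.51 -53.75  -2.97]
turn [-0.01  0.08 -0.  ]
```

Emit:
{"api": "step_arm", "payload": {"rows": [[-1,[-14.2,-33.1,0],[0,0,0]],[-1,[-14.2,-33.1,0],[0,0,0]],[-1,[-14.2,-33.1,0],[0,0,0]],[-1,[-14.2,-33.1,0],[0,0,0]],[-1,[-14.2,-33.1,0],[0,0,0]],[-1,[-14.2,-33.1,0],[0,0,0]],[-1,[-14.2,-33.1,0],[0,0,0]],[-1,[-14.2,-33.1,0],[0,0,0]],[-1,[-56.9,-53,3],[0,0,0]],[-1,[-56.9,-53,3],[0,0,0]],[-1,[-56.9,-53,3],[0,0,0]],[-1,[-56.9,-53,3],[0,0,0]],[-1,[-56.9,-53,3],[0,0,0]],[-1,[-56.9,-53,3],[0,0,0]],[-1,[-56.9,-53,3],[0,0,0]],[-1,[-56.9,-53,3],[0,0,0]],[-1,[-56.9,-53,3],[0,0,0]],[-1,[-56.9,-53,3],[0,0,0]],[-1,[-56.9,-53,3],[0,0,0]],[-1,[-56.9,-53,3],[0,0,0]]], "grip_force": 40}}

```text
t: 2.1
ee_pos: [0.4849, 0.2178, 0.2199]
eef_rot: [179.9, 0.0, -70.5]
force: [-0.4, -0.5, -0.5]
grip_width: 0.0852
```

```bash
python3 - <<'E'
from h import *
from plant import r
go((.485,.218,.22))
cm=r.camera_model("wrist");print(cm)
im,d=r.snapshot("wrist");cv2.imwrite("pics/w1.png",im[:,:,::-1])
def proj(X):
    c=cm["R"]@np.array(X)+cm["t"]
    return cv2.projectPoints(np.array([c]),np.zeros(3),np.zeros(3),cm["camera_matrix"],np.array([cm["k1"],0,0,0.]))[0].ravel()
for n,X in dict(w=(.4852,.2183,.039),s=(.472,.1193,.049),t=(.5654,.1133,.059),n=(.5778,.2073,.071)).items(): print(n,proj(X).round(1))
E
```

```text
t 2.1 pos [0.4849 0.2178 0.2199] rot [ 1.7994e+02  5.0000e-02 -7.0510e+01] F [-0.4 -0.5 -0.5] w 0.0852
(0.485, 0.218, 0.22) cm [-0.01 -0.01 -0.01]
turn [0.06 0.05 0.  ]
{'camera_matrix': array([[342.0396419 ,   0.        , 283.01120741],
       [  0.        , 342.0396419 , 208.68246006],
       [  0.        ,   0.        ,   1.        ]]), 'k1': -0.024527662064408182, 'R': array([[ 3.33373023e-01, -9.42794585e-01, -8.93385062e-04],
       [-8.99911849e-01, -3.18491900e-01,  2.97861667e-01],
       [-2.81106903e-01, -9.84950767e-02, -9.54608626e-01]]), 't': array([0.04436667, 0.47525563, 0.50718708])}
w [283.3 187.5]
s [379.4 238. ]
t [435.6 145.6]
n [338.1  89.7]
```

View pics/w1.png

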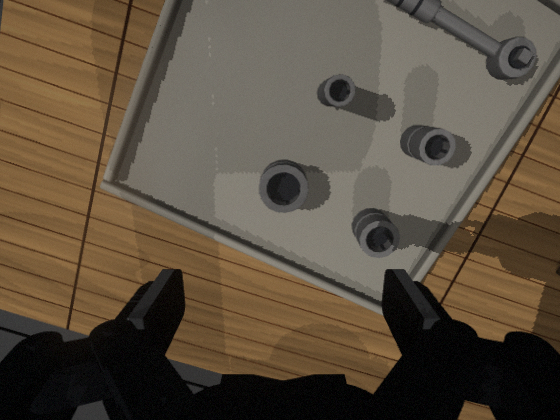

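The calibrated predictions fall on the sockets' rims in the wrist view: widest at (284,186), second at (378,239), third at (436,146), narrowest at (340,90). The ones meant are the four grey sockets in the tray. The red and pink ones on the left of the table are not part of the job. I'll take the widest socket first.

Emit:
{"api": "step_arm", "payload": {"rows": [[-1,[0,0,5],[0,0,0]],[-1,[0,0,9],[0,0,0]],[-1,[0,0,12],[0,0,0]],[-1,[-0.05,-0.05,15],[0,0,0]],[-1,[-0.05,-0.05,17],[0,0,0]],[-1,[-0.05,-0.05,18.5],[0,0,0]],[-1,[-0.05,-0.05,18.9],[0,0,0]],[-1,[-0.05,-0.05,18.9],[0,0,0]],[-0.4,[-0.05,-0.05,18.9],[0,0,0]],[0,[-0.05,-0.05,18.9],[0,0,0]],[0.3,[-0.05,-0.05,18.9],[0,0,0]],[1,[-0.05,-0.05,18.9],[0,0,0]],[1,[-0.05,-0.05,18.9],[0,0,0]],[1,[-0.05,-0.05,18.9],[0,0,0]],[1,[-0.05,-0.05,18.9],[0,0,0]],[1,[-0.05,-0.05,18.9],[0,0,0]]], "grip_force": 40}}

```text
t: 3.75
ee_pos: [0.4859, 0.2183, 0.0324]
eef_rot: [-179.9, 0.0, -70.6]
force: [-0.7, -1.1, 6.8]
grip_width: 0.0447
```

```bash
python3 - <<'E'
from h import *
from plant import r
go((.485,.218,.12),(.54,-.16,.12),(.54,-.16,.041))
im,d=r.snapshot("wrist");cv2.imwrite("pics/w2.png",im[:,:,::-1])
E
```

```text
t 3.75 pos [0.4859 0.2183 0.0324] rot [-1.7992e+02  4.0000e-02 -7.0580e+01] F [-0.7 -1.1  6.8] w 0.0447
(0.485, 0.218, 0.12) cm [-0.01  0.08 -8.76]
(0.54, -0.16, 0.12) cm [37.47  7.47 -8.8 ]
(0.54, -0.16, 0.041) cm [37.47  7.48 -0.9 ]
turn [-0.08  0.04 -0.  ]
```

View pics/w2.png

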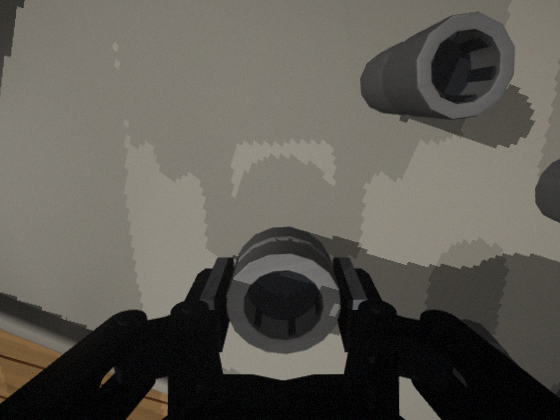

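Emit:
{"api": "step_arm", "payload": {"rows": [[1,[0,0,-2],[0,0,0]],[1,[0,0,-5],[0,0,0]],[1,[0,0,-9.5],[0,0,0]],[1,[4,0.8,-10],[0,0,0]],[1,[8.5,1.7,-10],[0,0,0]],[1,[13,2.6,-10],[0,0,0]],[1,[17.5,3.5,-10],[0,0,0]],[1,[22,4.4,-10],[0,0,0]],[1,[26.5,5.3,-10],[0,0,0]],[1,[31,6.2,-10],[0,0,0]],[1,[34.5,6.9,-10],[0,0,0]],[1,[37,7.4,-10],[0,0,0]],[1,[37.5,7.5,-9],[0,0,0]],[1,[37.5,7.5,-7],[0,0,0]],[1,[37.5,7.5,-5],[0,0,0]],[1,[37.5,7.5,-3.5],[0,0,0]],[1,[37.5,7.5,-2.5],[0,0,0]],[1,[37.5,7.5,-2],[0,0,0]],[1,[37.5,7.5,-2],[0,0,0]]]}}

```text
t: 5.7
ee_pos: [0.5397, -0.16, 0.0516]
eef_rot: [-179.9, 0.1, -70.6]
force: [-0.3, 0.4, -2.1]
grip_width: 0.0446
```

```bash
python3 - <<'E'
from h import *
from plant import r
go((.5400,-.1595,.0404))
im,d=r.snapshot("wrist");cv2.imwrite("pics/w3.png",im[:,:,::-1])
E
```

```text
t 5.7 pos [ 0.5397 -0.16    0.0516] rot [-1.7995e+02  8.0000e-02 -7.0560e+01] F [-0.3  0.4 -2.1] w 0.0446
(0.54, -0.1595, 0.0404) cm [-0.04 -0.04  1.12]
turn [-0.05  0.08 -0.  ]
```

View pics/w3.png

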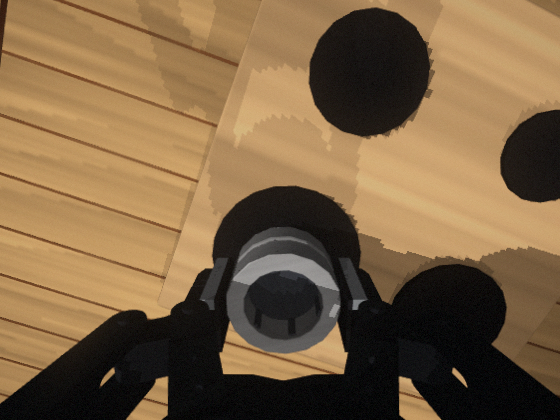

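Emit:
{"api": "step_arm", "payload": {"rows": [[1,[0,0,0.4],[0,0,0]],[1,[0,0,0.7],[0,0,0]],[1,[0,0,0.9],[0,0,0]],[1,[0,0,1.0],[0,0,0]],[1,[0,0,1.05],[0,0,0]],[1,[0,0,1.05],[0,0,0]]]}}

```text
t: 6.35
ee_pos: [0.5401, -0.1602, 0.0419]
eef_rot: [-179.9, 0.0, -70.6]
force: [0.3, -0.2, -1.6]
grip_width: 0.0447
```

Emit:
{"api": "step_arm", "payload": {"rows": [[1,[0,0,0.05],[0,0,0]],[1,[0,0,0.1],[0,0,0]],[1,[0,0,0.15],[0,0,0]],[1,[0,0,0.15],[0,0,0]],[1,[0,0,0.15],[0,0,0]]]}}

```text
t: 6.85
ee_pos: [0.5402, -0.1603, 0.0405]
eef_rot: [-179.9, 0.0, -70.6]
force: [-1.4, -0.4, -1.4]
grip_width: 0.0447
```

Emit:
{"api": "step_arm", "payload": {"rows": [[1,[0,0,0.05],[0,0,0]],[1,[0,0,0.1],[0,0,0]],[1,[0,0,0.1],[0,0,0]],[1,[0,0,0.1],[0,0,0]]]}}

```text
t: 7.25
ee_pos: [0.5404, -0.1604, 0.0404]
eef_rot: [-179.9, 0.0, -70.6]
force: [-3.5, 1.1, 5.3]
grip_width: 0.0451
```

Emit:
{"api": "step_arm", "payload": {"rows": [[0,[0,0,0],[0,0,0]],[-0.3,[0,0,0],[0,0,0]],[-0.6,[0,0,0],[0,0,0]],[-0.8,[0,0,0],[0,0,0]],[-0.8,[0,0,0],[0,0,0]],[-0.8,[0,0,-1],[0,0,0]],[-0.8,[0,0,-3],[0,0,0]],[-0.9,[0,0,-7],[0,0,0]],[-1,[0,0,-12],[0,0,0]],[-1,[0,0,-15],[0,0,0]],[-1,[0,0,-15],[0,0,0]]]}}

```text
t: 8.35
ee_pos: [0.5421, -0.1612, 0.1975]
eef_rot: [-179.4, -0.4, -70.6]
force: [0.6, -0.4, -0.6]
grip_width: 0.0853
```

```bash
python3 - <<'E'
from h import *
from plant import r
go((.472,.1193,.19),(.472,.1193,.034))
im,d=r.snapshot("wrist");cv2.imwrite("pics/w4.png",im[:,:,::-1])
cm=r.camera_model("wrist")
def proj(X):
    c=cm["R"]@np.array(X)+cm["t"]
    return cv2.projectPoints(np.array([c]),np.zeros(3),np.zeros(3),cm["camera_matrix"],np.array([cm["k1"],0,0,0.]))[0].ravel().round(1)
for X in ((.54,-.1595,.047),(.54,-.1595,.017),(.5351,-.2537,.017),(.6347,-.1642,.017),(.6297,-.2584,.017)):print(X,proj(X))
E
```

```text
t 8.35 pos [ 0.5421 -0.1612  0.1975] rot [-179.36   -0.41  -70.56] F [ 0.6 -0.4 -0.6] w 0.0853
(0.472, 0.1193, 0.19) cm [-28.79  -2.72   0.58]
(0.472, 0.1193, 0.034) cm [-28.9   -2.54  16.18]
turn [-0.64 -0.41  0.  ]
(0.54, -0.1595, 0.047) [280.9 200.1]
(0.54, -0.1595, 0.017) [281.  191.3]
(0.5351, -0.2537, 0.017) [374.1 228.5]
(0.6347, -0.1642, 0.017) [323.9  88.9]
(0.6297, -0.2584, 0.017) [423.  133.2]
```

View pics/w4.png

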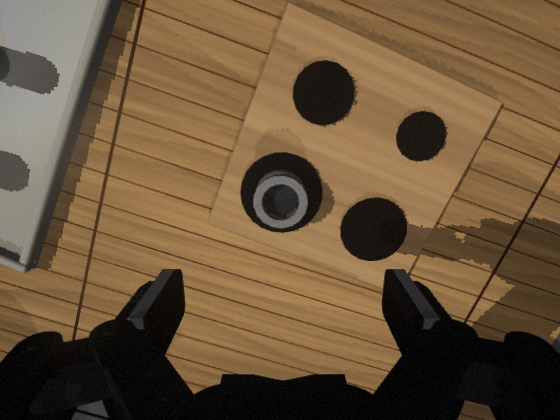

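Emit:
{"api": "step_arm", "payload": {"rows": [[-1,[-5,-0.5,0],[-0.6,-0.4,0]],[-1,[-10,-1,0.2],[-0.6,-0.4,0]],[-1,[-15,-1.4,0.3],[-0.6,-0.4,0]],[-1,[-20,-1.9,0.4],[-0.6,-0.4,0]],[-1,[-25,-2.4,0.5],[-0.6,-0.4,0]],[-1,[-28,-2.7,0.6],[-0.6,-0.4,0]],[-1,[-28.8,-2.7,0.6],[-0.6,-0.4,0]],[-1,[-28.8,-2.7,0.6],[-0.6,-0.4,0]],[-1,[-28.8,-2.7,0.6],[-0.6,-0.4,0]]]}}

```text
t: 9.3
ee_pos: [0.4709, 0.1187, 0.1867]
eef_rot: [179.8, 0.2, -70.6]
force: [-0.4, -0.1, 1.0]
grip_width: 0.0853
```

```bash
cat >> h.py <<'E'
def look(name,*Xs):
    from plant import r
    cm=r.camera_model("wrist");im,d=r.snapshot("wrist");im=im[:,:,::-1].copy()
    for X in Xs:
        c=cm["R"]@np.array(X)+cm["t"]
        p=cv2.projectPoints(np.array([c]),np.zeros(3),np.zeros(3),cm["camera_matrix"],np.array([cm["k1"],0,0,0.]))[0].ravel()
        print(X,p.round(1)); cv2.drawMarker(im,tuple(int(round(v)) for v in p),(0,0,255),0,8,1)
    cv2.imwrite(f"pics/{name}.png",im)
E
python3 - <<'E'
from h import *
go((.472,.1193,.034))
look("w5",(.472,.1193,.049),(.5654,.1133,.059),(.5778,.2073,.071))
E
```

```text
t 9.3 pos [0.4709 0.1187 0.1867] rot [ 1.7976e+02  1.5000e-01 -7.0600e+01] F [-0.4 -0.1  1. ] w 0.0853
(0.472, 0.1193, 0.034) cm [ 0.02 -0.19 15.27]
turn [0.24 0.15 0.  ]
(0.472, 0.1193, 0.049) [283.9 199.1]
(0.5654, 0.1133, 0.059) [337.2  83. ]
(0.5778, 0.2073, 0.071) [207.1   9.4]
```

View pics/w5.png

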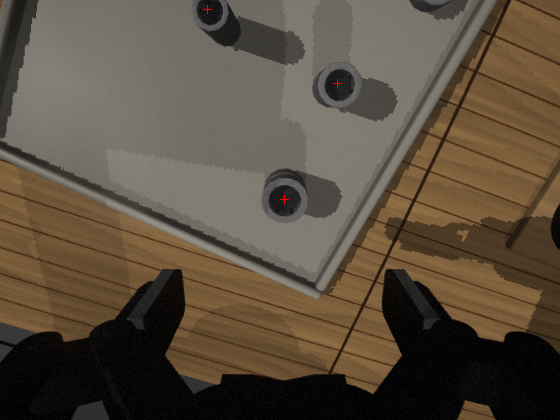

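The marker sits on the second socket's opening at (284,199), so I'm descending to grasp it.

Emit:
{"api": "step_arm", "payload": {"rows": [[-1,[0,-0.1,4],[0.2,0.1,0]],[-1,[0,-0.2,8],[0.2,0.1,0]],[-1,[0,-0.2,11],[0.2,0.1,0]],[-1,[0,-0.2,13.5],[0.2,0.1,0]],[-1,[0,-0.2,15],[0.2,0.1,0]],[-1,[0,-0.2,15.3],[0.2,0.1,0]],[-1,[0,-0.2,15.3],[0.2,0.1,0]],[-0.4,[0,-0.2,15.3],[0.2,0.1,0]],[0,[0,-0.2,15.3],[0.2,0.1,0]],[0.3,[0,-0.2,15.3],[0.2,0.1,0]],[1,[0,-0.2,15.3],[0.2,0.1,0]],[1,[0,-0.2,15.3],[0.2,0.1,0]],[1,[0,-0.2,15.3],[0.2,0.1,0]],[1,[0,-0.2,15.3],[0.2,0.1,0]]]}}

```text
t: 10.75
ee_pos: [0.4728, 0.1195, 0.0347]
eef_rot: [-179.9, 0.0, -70.6]
force: [-1.1, -0.4, 6.3]
grip_width: 0.0369
```

```bash
python3 - <<'E'
from h import *
go((.472,.1193,.14),(.5351,-.2537,.14),(.5351,-.2537,.054))
E
```

```text
t 10.75 pos [0.4728 0.1195 0.0347] rot [-1.7993e+02  3.0000e-02 -7.0640e+01] F [-1.1 -0.4  6.3] w 0.0369
(0.472, 0.1193, 0.14) cm [ -0.02   0.07 -10.53]
(0.5351, -0.2537, 0.14) cm [ 37.27   6.48 -10.56]
(0.5351, -0.2537, 0.054) cm [37.27  6.49 -1.96]
turn [-0.07  0.03 -0.  ]
```

Emit:
{"api": "step_arm", "payload": {"rows": [[1,[0,0,-2],[0,0,0]],[1,[0,0,-5.5],[0,0,0]],[1,[0,0,-10],[0,0,0]],[1,[4,0.7,-10.6],[0,0,0]],[1,[8.5,1.5,-10.6],[0,0,0]],[1,[13,2.3,-10.6],[0,0,0]],[1,[17.5,3,-10.6],[0,0,0]],[1,[22,3.8,-10.6],[0,0,0]],[1,[26.5,4.6,-10.6],[0,0,0]],[1,[31,5.4,-10.6],[0,0,0]],[1,[34.5,6,-10.6],[0,0,0]],[1,[36.9,6.4,-10.6],[0,0,0]],[1,[37.3,6.5,-9.5],[0,0,0]],[1,[37.3,6.5,-7],[0,0,0]],[1,[37.3,6.5,-5],[0,0,0]],[1,[37.3,6.5,-3.5],[0,0,0]],[1,[37.3,6.5,-2.5],[0,0,0]],[1,[37.3,6.5,-2],[0,0,0]],[1,[37.3,6.5,-2],[0,0,0]]]}}

```text
t: 12.65
ee_pos: [0.5351, -0.2537, 0.0541]
eef_rot: [-180.0, 0.1, -70.6]
force: [0.9, -0.1, -0.7]
grip_width: 0.0369
```

```bash
python3 - <<'E'
from h import *
go((.5351,-.2537,.0427))
look("w6",(.5351,-.2537,.017))
E
```

```text
t 12.65 pos [ 0.5351 -0.2537  0.0541] rot [-1.7996e+02  6.0000e-02 -7.0620e+01] F [ 0.9 -0.1 -0.7] w 0.0369
(0.5351, -0.2537, 0.0427) cm [ 0.   -0.    1.14]
turn [-0.04  0.06 -0.  ]
(0.5351, -0.2537, 0.017) [284.1 255.6]
```

View pics/w6.png

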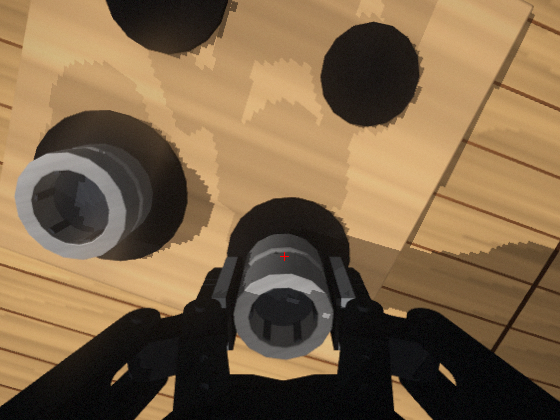

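Emit:
{"api": "step_arm", "payload": {"rows": [[1,[0.15,0,0.4],[0,0,0]],[1,[0.15,0,0.7],[0,0,0]],[1,[0.15,0,0.9],[0,0,0]],[1,[0.15,0,1.0],[0,0,0]],[1,[0.15,0,1.1],[0,0,0]],[1,[0.15,0,1.15],[0,0,0]],[1,[0.15,0,1.15],[0,0,0]]]}}

```text
t: 13.4
ee_pos: [0.5359, -0.2554, 0.0433]
eef_rot: [-179.9, 0.0, -70.6]
force: [0.2, -0.7, -1.7]
grip_width: 0.0368
```

Emit:
{"api": "step_arm", "payload": {"rows": [[1,[0,0,0.05],[0,0,0]],[1,[0,0,0.1],[0,0,0]],[1,[0,0,0.15],[0,0,0]],[1,[0,0,0.15],[0,0,0]]]}}

```text
t: 13.8
ee_pos: [0.5361, -0.2554, 0.0428]
eef_rot: [-179.9, -0.0, -70.6]
force: [-2.6, 1.1, 4.9]
grip_width: 0.037
```

Emit:
{"api": "step_arm", "payload": {"rows": [[0.2,[0,0,0],[0,0,0]],[-0.1,[0,0,0],[0,0,0]],[-0.4,[0,0,0],[0,0,0]],[-0.5,[0,0,0],[0,0,0]],[-0.5,[0,0,0],[0,0,0]],[-0.5,[0,0,-1],[0,0,0]],[-0.5,[0,0,-3],[0,0,0]],[-0.7,[0,0,-7],[0,0,0]],[-1,[0,0,-11],[0,0,0]],[-1,[0,0,-15],[0,0,0]],[-1,[0,0,-15],[0,0,0]],[-1,[0,0,-15],[0,0,0]]]}}

```text
t: 15.0
ee_pos: [0.5362, -0.2557, 0.1945]
eef_rot: [-179.8, -0.1, -70.6]
force: [1.0, 0.4, -0.6]
grip_width: 0.0855
```

```bash
python3 - <<'E'
from h import *
go((.5654,.1133,.19))
look("w7",(.5361,-.2554,.057),(.5351,-.2537,.017),(.6347,-.1642,.017),(.6297,-.2584,.017))
E
```

```text
t 15.0 pos [ 0.5362 -0.2557  0.1945] rot [-1.7977e+02 -1.5000e-01 -7.0630e+01] F [ 1.   0.4 -0.6] w 0.0855
(0.5654, 0.1133, 0.19) cm [-33.85 -14.99   0.42]
turn [-0.23 -0.15  0.  ]
(0.5361, -0.2554, 0.057) [282.8 202. ]
(0.5351, -0.2537, 0.017) [280.6 190.3]
(0.6347, -0.1642, 0.017) [216.3  40.9]
(0.6297, -0.2584, 0.017) [323.4  87.9]
```

View pics/w7.png

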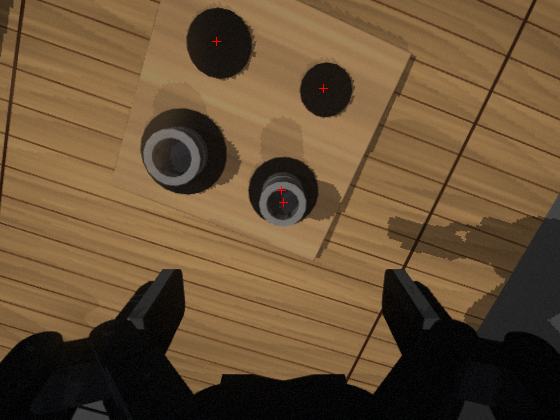

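Emit:
{"api": "step_arm", "payload": {"rows": [[-1,[-4.5,-2,0.1],[-0.2,-0.1,0]],[-1,[-9,-4,0.2],[-0.2,-0.1,0]],[-1,[-13.5,-6,0.3],[-0.2,-0.1,0]],[-1,[-18,-8,0.4],[-0.2,-0.1,0]],[-1,[-22.5,-10,0.4],[-0.2,-0.1,0]],[-1,[-27,-12,0.4],[-0.2,-0.1,0]],[-1,[-31,-13.8,0.4],[-0.2,-0.1,0]],[-1,[-33.4,-14.8,0.4],[-0.2,-0.1,0]],[-1,[-33.9,-15,0.4],[-0.2,-0.1,0]],[-1,[-33.9,-15,0.4],[-0.2,-0.1,0]],[-1,[-33.9,-15,0.4],[-0.2,-0.1,0]]]}}

```text
t: 16.15
ee_pos: [0.5644, 0.1131, 0.1879]
eef_rot: [179.8, 0.1, -70.7]
force: [0.0, -0.8, -0.6]
grip_width: 0.0854
```

```bash
python3 - <<'E'
from h import *
go((.5654,.1133,.039))
look("w8",(.5654,.1133,.059),(.5778,.2073,.071))
E
```

```text
t 16.15 pos [0.5644 0.1131 0.1879] rot [ 1.798e+02  1.000e-01 -7.068e+01] F [ 0.  -0.8 -0.6] w 0.0854
(0.5654, 0.1133, 0.039) cm [ 0.04 -0.15 14.89]
turn [0.2 0.1 0. ]
(0.5654, 0.1133, 0.059) [284.  202.6]
(0.5778, 0.2073, 0.071) [163.  148.7]
```

View pics/w8.png

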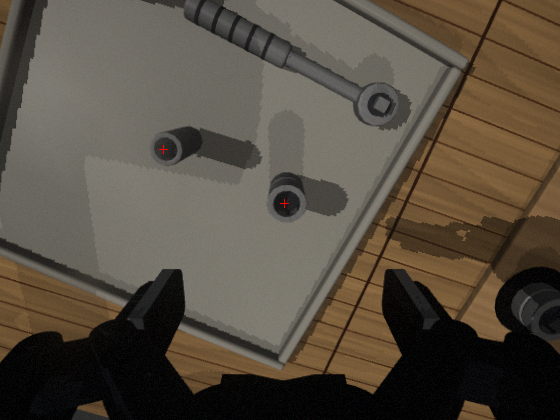

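Emit:
{"api": "step_arm", "payload": {"rows": [[-1,[0.1,-0.1,4],[0.2,0.1,0]],[-1,[0.1,-0.15,8],[0.2,0.1,0]],[-1,[0.1,-0.15,11],[0.2,0.1,0]],[-1,[0.1,-0.15,13.2],[0.2,0.1,0]],[-1,[0.1,-0.15,14.6],[0.2,0.1,0]],[-1,[0.1,-0.15,14.9],[0.2,0.1,0]],[-1,[0.1,-0.15,14.9],[0.2,0.1,0]],[-0.4,[0.1,-0.15,14.9],[0.2,0.1,0]],[0,[0.1,-0.15,14.9],[0.2,0.1,0]],[0.3,[0.1,-0.15,14.9],[0.2,0.1,0]],[0.6,[0.1,-0.15,14.9],[0.2,0.1,0]],[1,[0.1,-0.15,14.9],[0.2,0.1,0]],[1,[0.1,-0.15,14.9],[0.2,0.1,0]],[1,[0.1,-0.15,14.9],[0.2,0.1,0]],[1,[0.1,-0.15,14.9],[0.2,0.1,0]]]}}

```text
t: 17.7
ee_pos: [0.5662, 0.1125, 0.04]
eef_rot: [-179.9, -0.0, -70.7]
force: [0.2, -0.1, 4.8]
grip_width: 0.0301
```

```bash
python3 - <<'E'
from h import *
go((.565,.1133,.15),(.6351,-.1655,.15),(.6351,-.1655,.06))
E
```

```text
t 17.7 pos [0.5662 0.1125 0.04  ] rot [-1.799e+02 -2.000e-02 -7.072e+01] F [ 0.2 -0.1  4.8] w 0.0301
(0.565, 0.1133, 0.15) cm [ -0.11   0.07 -11.  ]
(0.6351, -0.1655, 0.15) cm [ 28.52   2.66 -10.99]
(0.6351, -0.1655, 0.06) cm [28.52  2.68 -1.99]
turn [-0.1  -0.02  0.  ]
```

Emit:
{"api": "step_arm", "payload": {"rows": [[1,[0,0,-2],[0,0,0]],[1,[0,0,-5.5],[0,0,0]],[1,[0,0,-10],[0,0,0]],[1,[4,0.4,-11],[0,0,0]],[1,[8.5,0.8,-11],[0,0,0]],[1,[13,1.2,-11],[0,0,0]],[1,[17.5,1.6,-11],[0,0,0]],[1,[22,2.1,-11],[0,0,0]],[1,[25.8,2.4,-11],[0,0,0]],[1,[28,2.6,-11],[0,0,0]],[1,[28.5,2.7,-9.8],[0,0,0]],[1,[28.5,2.7,-7],[0,0,0]],[1,[28.5,2.7,-5],[0,0,0]],[1,[28.5,2.7,-3.5],[0,0,0]],[1,[28.5,2.7,-2.5],[0,0,0]],[1,[28.5,2.7,-2],[0,0,0]],[1,[28.5,2.7,-2],[0,0,0]]]}}

```text
t: 19.4
ee_pos: [0.6348, -0.1651, 0.0597]
eef_rot: [-179.9, -0.0, -70.7]
force: [-0.9, -0.3, -1.2]
grip_width: 0.0304
```

```bash
python3 - <<'E'
from h import *
go((.6351,-.1655,.048))
look("w9",(.6351,-.1655,.017))
E
```

```text
t 19.4 pos [ 0.6348 -0.1651  0.0597] rot [-179.92   -0.    -70.7 ] F [-0.9 -0.3 -1.2] w 0.0304
(0.6351, -0.1655, 0.048) cm [ 0.05 -0.02  1.17]
turn [-0.08 -0.    0.  ]
(0.6351, -0.1655, 0.017) [284.9 250.8]
```

View pics/w9.png

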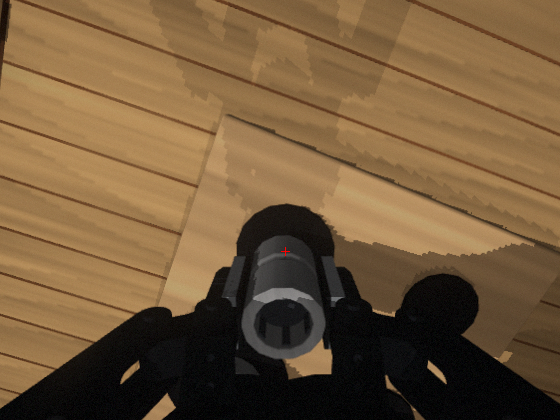

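Emit:
{"api": "step_arm", "payload": {"rows": [[1,[0,0,0.4],[0,0,0]],[1,[0,0,0.7],[0,0,0]],[1,[0,0,0.9],[0,0,0]],[1,[0,0,1.0],[0,0,0]],[1,[0,0,1.1],[0,0,0]],[1,[0,0,1.2],[0,0,0]],[1,[0,0,1.2],[0,0,0]],[1,[0,0,1.2],[0,0,0]]]}}

```text
t: 20.25
ee_pos: [0.6352, -0.1653, 0.0486]
eef_rot: [-179.9, -0.0, -70.7]
force: [-0.2, 0.6, -1.4]
grip_width: 0.0303
```

Emit:
{"api": "step_arm", "payload": {"rows": [[1,[0,0,0.05],[0,0,0]],[1,[0,0,0.1],[0,0,0]],[1,[0,0,0.15],[0,0,0]],[1,[0,0,0.15],[0,0,0]]]}}

```text
t: 20.65
ee_pos: [0.6354, -0.1654, 0.048]
eef_rot: [-179.8, -0.1, -70.7]
force: [-3.6, 1.8, 5.2]
grip_width: 0.0302
```

Emit:
{"api": "step_arm", "payload": {"rows": [[0.3,[0,0,0],[0,0,0]],[0,[0,0,0],[0,0,0]],[-0.3,[0,0,0],[0,0,0]],[-0.4,[0,0,0],[0,0,0]],[-0.4,[0,0,0],[0,0,0]],[-0.4,[0,0,-1],[0,0,0]],[-0.4,[0,0,-3],[0,0,0]],[-0.7,[0,0,-7],[0,0,0]],[-1,[0,0,-11],[0,0,0]],[-1,[0,0,-15],[0,0,0]],[-1,[0,0,-15],[0,0,0]],[-1,[0,0,-15],[0,0,0]]]}}

```text
t: 21.85
ee_pos: [0.6354, -0.1655, 0.2002]
eef_rot: [-179.7, -0.2, -70.7]
force: [-0.1, 0.4, -0.6]
grip_width: 0.0852
```

```bash
python3 - <<'E'
from h import *
go((.5785,.2055,.20))
look("w10",(.6354,-.1654,.067),(.6302,-.2595,.017))
E
```

```text
t 21.85 pos [ 0.6354 -0.1655  0.2002] rot [-179.66   -0.19  -70.7 ] F [-0.1  0.4 -0.6] w 0.0852
(0.5785, 0.2055, 0.2) cm [-36.89  -6.89  -0.06]
turn [-0.34 -0.19  0.  ]
(0.6354, -0.1654, 0.067) [283.  203.8]
(0.6302, -0.2595, 0.017) [374.2 225.4]
```

View pics/w10.png

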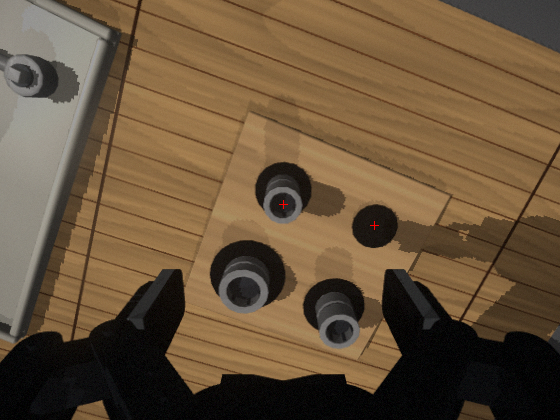

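Emit:
{"api": "step_arm", "payload": {"rows": [[-1,[-4.5,-0.8,0],[-0.3,-0.2,0]],[-1,[-9,-1.7,0],[-0.3,-0.2,0]],[-1,[-13.5,-2.5,0],[-0.3,-0.2,0]],[-1,[-18,-3.4,0],[-0.3,-0.2,0]],[-1,[-22.5,-4.2,0],[-0.3,-0.2,0]],[-1,[-27,-5,0],[-0.3,-0.2,0]],[-1,[-31.5,-5.9,0],[-0.3,-0.2,0]],[-1,[-35,-6.5,0],[-0.3,-0.2,0]],[-1,[-36.9,-6.9,0],[-0.3,-0.2,0]],[-1,[-36.9,-6.9,0],[-0.3,-0.2,0]],[-1,[-36.9,-6.9,0],[-0.3,-0.2,0]]]}}

```text
t: 23.0
ee_pos: [0.5774, 0.2056, 0.1963]
eef_rot: [179.7, 0.1, -70.7]
force: [0.5, -0.1, 0.3]
grip_width: 0.0856
```

```bash
python3 - <<'E'
from h import *
go((.5785,.2055,.045))
look("w11",(.5785,.2055,.071))
E
```

```text
t 23.0 pos [0.5774 0.2056 0.1963] rot [ 1.7971e+02  1.2000e-01 -7.0670e+01] F [ 0.5 -0.1  0.3] w 0.0856
(0.5785, 0.2055, 0.045) cm [ 0.07 -0.18 15.13]
turn [0.29 0.12 0.  ]
(0.5785, 0.2055, 0.071) [284.5 203.8]
```

View pics/w11.png

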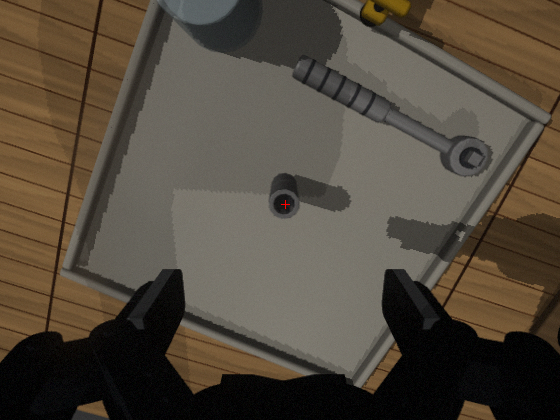

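The marker sits on the narrowest socket at (285,204). I'm descending to grasp it.

Emit:
{"api": "step_arm", "payload": {"rows": [[-1,[0.05,-0.1,4],[0.3,0.1,0]],[-1,[0.05,-0.2,8],[0.3,0.1,0]],[-1,[0.05,-0.2,11],[0.3,0.1,0]],[-1,[0.05,-0.2,13.2],[0.3,0.1,0]],[-1,[0.05,-0.2,14.7],[0.3,0.1,0]],[-1,[0.05,-0.2,15.1],[0.3,0.1,0]],[-1,[0.05,-0.2,15.1],[0.3,0.1,0]],[-0.4,[0.05,-0.2,15.1],[0.3,0.1,0]],[0,[0.05,-0.2,15.1],[0.3,0.1,0]],[0.3,[0.05,-0.2,15.1],[0.3,0.1,0]],[0.6,[0.05,-0.2,15.1],[0.3,0.1,0]],[1,[0.05,-0.2,15.1],[0.3,0.1,0]],[1,[0.05,-0.2,15.1],[0.3,0.1,0]],[1,[0.05,-0.2,15.1],[0.3,0.1,0]],[1,[0.05,-0.2,15.1],[0.3,0.1,0]]]}}

```text
t: 24.55
ee_pos: [0.5794, 0.2053, 0.0463]
eef_rot: [-179.9, 0.0, -70.7]
force: [-0.8, 0.3, 5.0]
grip_width: 0.0231
```

```bash
python3 - <<'E'
from h import *
go((.6302,-.2595,.18),(.6302,-.2595,.065))
E
```

```text
t 24.55 pos [0.5794 0.2053 0.0463] rot [-1.7989e+02  1.0000e-02 -7.0730e+01] F [-0.8  0.3  5. ] w 0.0231
(0.6302, -0.2595, 0.18) cm [ 45.55  10.52 -13.4 ]
(0.6302, -0.2595, 0.065) cm [45.55 10.54 -1.9 ]
turn [-0.11  0.01 -0.  ]
```

Emit:
{"api": "step_arm", "payload": {"rows": [[1,[0,0,-2],[0,0,0]],[1,[0,0,-6],[0,0,0]],[1,[0,0,-10.5],[0,0,0]],[1,[3,0.7,-13.4],[0,0,0]],[1,[7.5,1.7,-13.4],[0,0,0]],[1,[12,2.8,-13.4],[0,0,0]],[1,[16.5,3.8,-13.4],[0,0,0]],[1,[21,4.9,-13.4],[0,0,0]],[1,[25.5,5.9,-13.4],[0,0,0]],[1,[30,6.9,-13.4],[0,0,0]],[1,[34.5,8,-13.4],[0,0,0]],[1,[39,9,-13.4],[0,0,0]],[1,[42.5,9.8,-13.4],[0,0,0]],[1,[45,10.4,-13.4],[0,0,0]],[1,[45.5,10.5,-12],[0,0,0]],[1,[45.5,10.5,-9],[0,0,0]],[1,[45.5,10.5,-6],[0,0,0]],[1,[45.5,10.5,-4],[0,0,0]],[1,[45.5,10.5,-2.5],[0,0,0]],[1,[45.5,10.5,-2],[0,0,0]]]}}

```text
t: 26.55
ee_pos: [0.6294, -0.2576, 0.0629]
eef_rot: [179.9, 0.2, -70.7]
force: [0.1, -0.1, -1.6]
grip_width: 0.0228
```

```bash
python3 - <<'E'
from h import *
go((.6302,-.2595,.0543))
look("w12",(.6302,-.2595,.017))
E
```

```text
t 26.55 pos [ 0.6294 -0.2576  0.0629] rot [179.94   0.2  -70.69] F [ 0.1 -0.1 -1.6] w 0.0228
(0.6302, -0.2595, 0.0543) cm [ 0.21 -0.01  0.86]
turn [0.06 0.2  0.  ]
(0.6302, -0.2595, 0.017) [288.1 248.2]
```

View pics/w12.png

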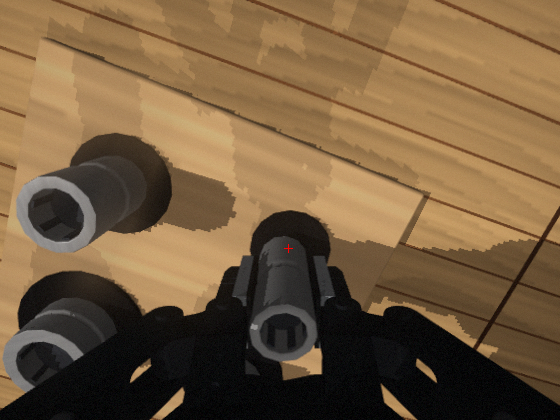

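Emit:
{"api": "step_arm", "payload": {"rows": [[1,[0.2,0,0],[0,0.2,0]],[1,[0.25,0,0],[0,0.2,0]],[1,[0.25,0,0.3],[0,0.2,0]],[1,[0.25,0,0.5],[0,0.2,0]],[1,[0.25,0,0.65],[0,0.2,0]],[1,[0.25,0,0.75],[0,0.2,0]],[1,[0.25,0,0.85],[0,0.2,0]],[1,[0.25,0,0.85],[0,0.2,0]]]}}

```text
t: 27.4
ee_pos: [0.6304, -0.2602, 0.0549]
eef_rot: [180.0, -0.0, -70.7]
force: [-0.5, -0.1, -1.7]
grip_width: 0.0227
```

Emit:
{"api": "step_arm", "payload": {"rows": [[1,[0,0,0.05],[0,0,0]],[1,[0,0,0.1],[0,0,0]],[1,[0,0,0.15],[0,0,0]],[1,[0,0,0.15],[0,0,0]]]}}

```text
t: 27.8
ee_pos: [0.6306, -0.2603, 0.0543]
eef_rot: [180.0, -0.1, -70.7]
force: [-2.7, 1.2, 4.9]
grip_width: 0.0229
```

Emit:
{"api": "step_arm", "payload": {"rows": [[0.5,[0,0,0],[0,0,0]],[0.2,[0,0,0],[0,0,0]],[-0.1,[0,0,0],[0,0,0]],[-0.2,[0,0,0],[0,0,0]],[-0.2,[0,0,0],[0,0,0]],[-0.2,[0,0,-1],[0,0,0]],[-0.2,[0,0,-3],[0,0,0]],[-0.3,[0,0,-7],[0,0,0]],[-1,[0,0,-11],[0,0,0]],[-1,[0,0,-15],[0,0,0]],[-1,[0,0,-18],[0,0,0]],[-1,[0,0,-18],[0,0,0]],[-1,[0,0,-18],[0,0,0]]]}}

```text
t: 29.1
ee_pos: [0.6307, -0.2601, 0.2357]
eef_rot: [-179.9, -0.2, -70.7]
force: [-0.1, 1.0, -0.9]
grip_width: 0.0855
```

```bash
python3 - <<'E'
from h import *
from plant import r
go()
look("w13",(.6302,-.2595,.017))
for n in ("top","scene"):
    im,d=r.snapshot(n);im=im[:,:,::-1]
    c=im[130:290,170:450] if n=="top" else im[130:310,170:400]
    cv2.imwrite(f"pics/{n}1.png",cv2.resize(c,None,fx=2.8,fy=2.8,interpolation=cv2.INTER_CUBIC))
E
```

```text
t 29.1 pos [ 0.6307 -0.2601  0.2357] rot [-1.7992e+02 -1.5000e-01 -7.0690e+01] F [-0.1  1.  -0.9] w 0.0855
turn [-0.08 -0.15  0.  ]
(0.6302, -0.2595, 0.017) [282.2 179.9]
```

View pics/w13.png

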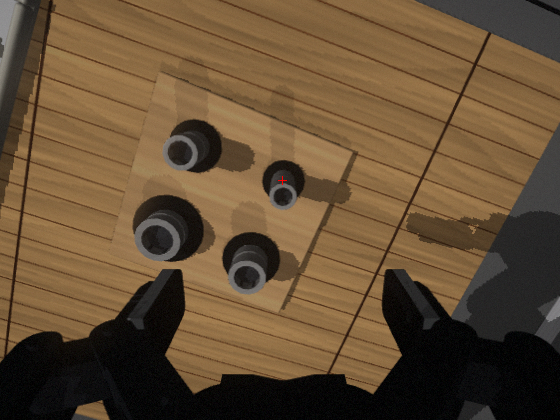

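View pics/scene1.png

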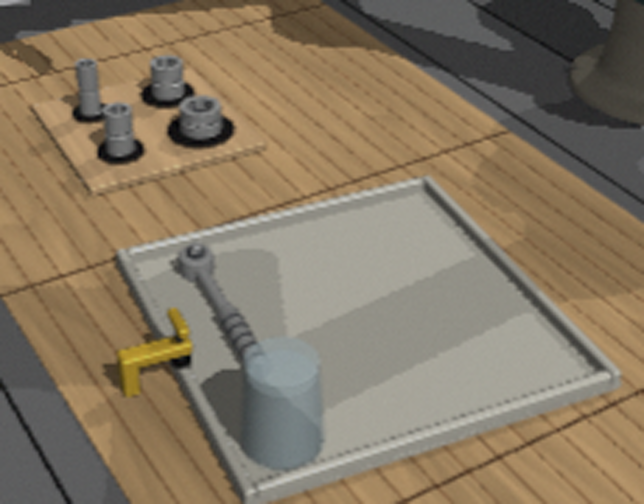

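View pics/top1.png

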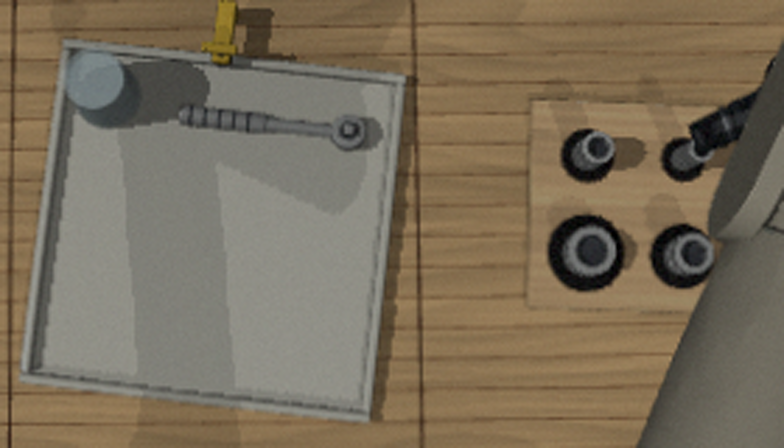

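All four sockets stand upright inside their pads, and the wrench and tumbler have not moved. The gripper is clear, so I'm handing in.

```bash
python3 - <<'E'
from plant import r
print(r.finish_job())
E
```

```text
the job is handed in; nothing more can be done
None
```

I loaded the four chrome sockets from shortest to tallest (46, 38, 31, then 24 mm), each onto the pad of its rank. I lowered each one until it touched, with about 5 N measured at the wrist, before opening the gripper. The job was handed in at about 29 s of the 112 s allowed.

- **Final pictures:** the scene and wrist views show all four sockets upright and wholly on their pads. In the top view the arm partly hides the smallest pad. The wrench and the tumbler look unmoved, though I judged that by eye rather than measuring it. The gripper was about 18 cm above the last socket's release height.
- **Disagreements:** the top and wrist cameras differed by 1–3 mm. I made small corrections for the second, third and narrowest sockets, well inside the space on the pads.
- **Gripper reading:** the opening read about 1 mm less than each socket's true diameter throughout. It had no effect on the grasps.

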